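Hang the slide carrier in the staining dish

ROBOT

A 7-joint arm with a two-finger parallel gripper is mounted at the origin on the work surface. World frame = base frame: x ahead of the robot, y to its left, z up, the work surface at z = 0. Lengths are in m, angles in rad, forces in N, time in s.
With the tool pointing down it reaches from about 0.4 to 0.85 m from the base axis. Payload 10.4 kg.
Tool frame: the origin (TCP) lies on the front face of the gripper's body, between the roots of the fingers; the fingertips stand 70 mm ahead of it and the grasp point (between the pads) lies 51 mm ahead of it (grasp_offset is the distance from the TCP to the grasp point, in m); z points along the fingers, y is the direction in which the jaws open and shut (so a half turn about z gives the same grasp; the last joint's range is limited). The gripper opens to 87 mm and grips with 3 to 60 N. Pads are 19 mm wide; open, the fingers measure 117 mm over their backs; the gripper's body (75 mm by 190 mm) begins 51 mm behind the grasp point.
Start: joints at [-1.26, 0.332, -0.065, 1.46, 0.022, 1.35, -0.088], TCP at [0.205, 0.591, 0.292] pointing down, gripper open.
Joint ranges: [-2.6, 2.6], [-0.5, 2.12], [-1.47, 1.34], [0.16, 2.42], [-1.27, 4.41], [0.06, 2.06], [-2.6, 2.6]. Speed limits (rad/s): [2.22, 2.22, 2.79, 2.79, 3.14, 3.14, 3.14].

INTERFACE

Orientations are given as a unit quaternion [x, y, z, w].
In Python, from bench import * gives the robot as it stands. The module is installed in compiled form; this text tells all that it offers.
- The arm moves only by the tool arm_command, never from a script. Its argument "commands" is a list of rows, each a list of 3 entries, a list of its own where there are three numbers: the opening in per cent of the stroke, from 0 (shut) to 100 (fully open), then the shift along the tool's x, y, z in m, then the turn, a rotation vector about the tool's x, y, z in rad. A call has exactly 10 rows; each row is the pose to reach, as a shift and turn from the pose commanded when the call began, along the tool's axes at that moment; what a row does not reach only later rows make up. A row lasts 1/12 s, in which the tool goes at most 41.7 mm and 7.16 degrees, less where a joint would pass 70% of its speed; a pose out of reach is approached as far as the arm can. A call with a gripper value outside its range is refused whole. The fingers move at their own pace and stop on an object; "squeeze" is the grip in N (left out, the last holds). Time passes only in rows, so rows that repeat a pose let the fingers close, or fill a call up. It gives the time, the measured TCP pose, the force and the opening at its end, in the units of the state.
- read_state(): the state, without advancing time (a new reading comes with each control period).
- camera(name): name is "side" or "top" or "wrist"; returns a dict with "pixels" (400x640x3 uint8, red, green, blue), "fx", "fy", "cx", "cy" (pixels), "rvec" (rotation vector, rad) and "tvec" (3), from world to camera coordinates, as OpenCV has them; the wrist camera has in their place "mount" (4x4, takes a point from camera to tool coordinates, whose origin is the TCP and whose axes are the flange's). Camera axes: x right, y down, z forward; pixel columns grow to the right and rows downward; lengths in m; the calibration is good to about 2 mm. A picture is of the moment at which its call begins: read the wrist's pose just before it. There is no depth.
- close_job(): hands the job in, once; it reports no verdict.
The state is a dict: "time": time; "joint_positions": joint angles; "joint_vel": joint speeds; "joint_torque": joint torques, N m; "ee_pos": TCP position; "eef_rot": TCP orientation; "ft_force": force on the tool from outside, world axes, zero at the start; "torque": the same for the moment, N m; "width": finger opening in m.
Only numpy, scipy, OpenCV 4.12 (cv2) and the standard library are available. Lean on these libraries where they do the work, as an engineer would, in place of code of your own. Each camera call takes 0.05 s, during which the arm holds its last target.

TASK

Take the lid off the tall steel staining dish and lay it flat, handle up, on the black rubber mat. Then lift the slide carrier off its white tray and, keeping it upright, hang it by its own hook over any one side of the dish's rim, so that the basket of slides hangs inside, clear of the dish's floor. Drop neither of them, and leave the dish and everything else on the bench where they stand.

Things in the scene. Friction and masses are not known exactly. Their poses are not given: they have to be found in the camera images.
- dish: (Sizes in mm throughout.) Tall open rectangular steel dish, loose, 1.5 kg, 140 (its x) x 120 (its y) outside, 140 high; walls 5 thick all round, inner floor 5 above its underside. Origin at the centre of the underside, z up. At the start the lid covers it. Any of its four sides may take the hook.
- lid: Steel lid of the dish, 0.3 kg: plate 146 x 126, 5 thick, with a 124 x 104 locating block 6 deep under it that sits loosely in the dish's mouth, and a bar handle on top. Origin at the centre of the block's underside (134 above the dish's underside at the start), z up; plate top at z = 11, overall height 47. Its x and y axes start along the dish's, within 0.01 rad.
- lid_handle (a point): Middle of the lid's handle, a straight bar 12 thick (lid x), 70 long (lid y), its section 16 tall, spanning z = 31 to 47 above the lid's origin; this point is 39 above that origin. 20 free below the bar.
- mat: Thin black rubber mat, fixed, 190 (its x) x 165 (its y), 3 thick; origin at the centre of its underside.
- tray: Low white plastic tray, fixed, 130 (its x) x 110 (its y), floor 4 above the bench, rim 10 high; origin at the centre of its underside. The carrier stands on it.
- carrier: Steel slide carrier, about 0.25 kg: a basket of upright glass slides 34 (its x) x 60 (its y) x 80 high, standing upright on its foot; on its -x side a flat back plate 40 wide rises from the foot to the hook, its outer face at x = -21. Origin at the centre of the basket's underside, z up; the hook points to its -x. Overall height 167. It rests balanced when hung: the back plate settles against the dish's inner wall.
- grip (a point): Middle of the carrier's grip tab, on top: a block 12 thick (carrier x), 30 wide (carrier y), 42 tall, from 125 to 167 above the carrier's origin. This point is at x = -6, z = 148 of the carrier.
- hook (a point): Under the hook's top, in the middle of its mouth: x = -28, z = 120 of the carrier. The mouth is 14 wide along carrier x (from x = -35 to -21), 40 long along y, open downward; hung, the rim's top touches the hook here, so this point is 140 above the dish's underside.
- hook_leg (a point): Middle of the hook's leg near its lower end (x = -37, z = 94 of the carrier); the leg is 4 thick, its lower end 28 below the hook's mouth top, that is at z = 92. It ends outside the dish.
- basket (a point): Centre of the basket (x = 0, z = 40 of the carrier).
- tip_box: Yellow pipette-tip box with a clear upright lid, 85 x 120 x 93. Bystander; leave it. Origin at the middle of its underside.
- beaker: Small glass beaker, 66 across, 85 high. Bystander; leave it. Origin at the middle of its underside.
- marker: Black marker pen, 140 long, lying along its y, 13 thick. Bystander; leave it. Origin at the middle of its underside.
- slide_box: Small open white box with dividers, 50 x 85 x 30. Bystander; leave it. Origin at the middle of its underside.
- shallow_dish: Shallow open steel dish, 110 x 130 x 45 high: not the staining dish. Bystander; leave it. Origin at the middle of its underside.
There are look-alikes about, which are no part of the job. What is shaped like the lid but green or orange is not meant. Leave any yellow look-alike of the carrier alone.

How it is judged:
By the outcome, as a careful person would: the job done as asked, in the order asked, and still so for the second after the job is handed in, with the robot touching nothing.
It also fails if it takes over 62 s, if anything falls off the work surface, if the arm or the gripper's body presses on something with over 40 N, if the wrist force passes 120 N, or if a joint passes its speed limit or range.

## Working session

There is one attempt and no reset: what is moved stays moved. The work goes in short steps, Python scripts to look and compute and a tool call to move; the robot and the scene stay as the last step left them, time stands still between calls to the robot, and variables do not carry over. Pictures are saved under pics/ and viewed, and the job is handed in when it is done.

Besides the shell and the picture viewer there is one more tool, called after "Emit:" as a command line: name --argument value ..., lists and objects as JSON in quotes. arm_command: Moves the arm, as the interface text tells. Its arguments: {"type":"object","properties":{"commands":{"type":"array","items":{"type":"array"}},"squeeze":{"type":"number"}},"required":["commands"]}

```bash
mkdir -p pics; python3 - <<'E'
from bench import *
import cv2
print(read_state())
for n in ("side","top","wrist"):
    c=camera(n); cv2.imwrite(f"pics/{n}0.png",c["pixels"][:,:,::-1])
    print(n,{k:v for k,v in c.items() if k!="pixels"})
E
```

```text
{'time': 0.0, 'joint_positions': array([-1.25962033,  0.3328319 , -0.06471345,  1.46093919,  0.02161876,
        1.34988184, -0.08851091]), 'joint_vel': array([ 4.95474977e-04, -2.35261441e-04,  1.67711065e-03,  4.51499234e-04,
       -2.70427554e-03,  4.82084978e-05, -1.75047748e-04]), 'joint_torque': array([-1.56450747e-04, -6.23255324e+01,  2.47121870e-02, -3.89897096e+01,
       -6.12785085e-02,  3.99994024e-02,  1.55852977e-04]), 'ee_pos': array([0.20466334, 0.5902393 , 0.29147989]), 'eef_rot': array([ 1.66101105e-01,  9.86108492e-01, -6.77868595e-04, -7.49172810e-05]), 'ft_force': array([-0.099086  ,  0.51955206,  0.15326667]), 'torque': array([-0.03134736, -0.04280721, -0.01343414]), 'width': 0.08674538058913375}
side {'fx': 474.3433523954518, 'fy': 474.3433523954518, 'cx': 327.3020972334117, 'cy': 202.70881909504692, 'rvec': array([ 2.20385858, -0.78775184,  0.31936997]), 'tvec': array([-0.37301633,  0.30454448,  1.25825375])}
top {'fx': 490.13504144571084, 'fy': 490.13504144571084, 'cx': 321.48703717035835, 'cy': 200.21656637547287, 'rvec': array([ 2.20886451, -2.15900192,  0.06298514]), 'tvec': array([0.00174548, 0.48817202, 1.36843487])}
wrist {'fx': 303.5358890444678, 'fy': 303.5358890444678, 'cx': 321.2473193653681, 'cy': 203.75442362537927, 'mount': array([[-4.56226486e-05, -9.56200930e-01, -2.92711086e-01,
         7.94761248e-02],
       [ 9.99999999e-01, -4.23499850e-05, -1.75174560e-05,
        -2.59745991e-04],
       [ 4.35389760e-06, -2.92711087e-01,  9.56200931e-01,
        -9.22764849e-02],
       [ 0.00000000e+00,  0.00000000e+00,  0.00000000e+00,
         1.00000000e+00]])}
```

View pics/top0.png

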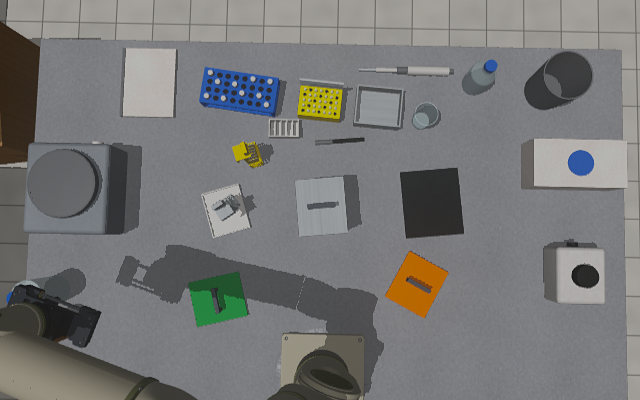

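View pics/side0.png

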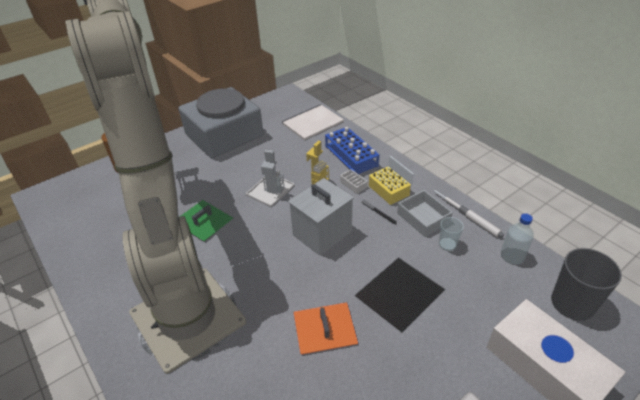

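View pics/wrist0.png

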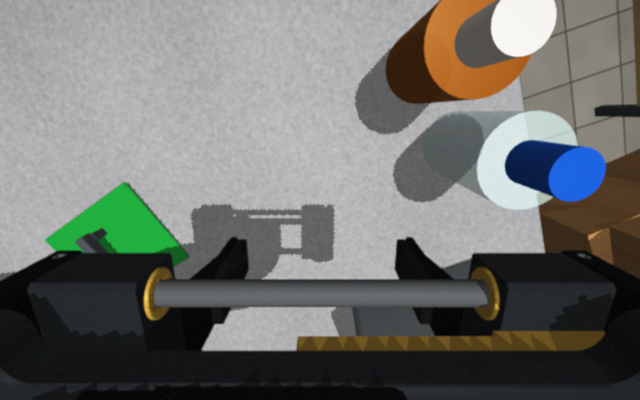

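The top view shows the steel lid at about (322,206), the black mat at (432,202), and the carrier on its white tray at (226,209). Next I'll zoom in and measure.

```bash
cat > h.py <<'E'
from bench import *
import cv2, numpy as np
from scipy.spatial.transform import Rotation as R
def cam(n):
    s=read_state(); c=camera(n)
    if n=="wrist":
        T=np.eye(4);T[:3,:3]=R.from_quat(s["eef_rot"]).as_matrix();T[:3,3]=s["ee_pos"]
        W=T@c["mount"]
    else:
        M=np.eye(4);M[:3,:3]=cv2.Rodrigues(c["rvec"])[0];M[:3,3]=c["tvec"];W=np.linalg.inv(M)
    c["W"]=W; return c
def K(c): return np.array([[c["fx"],0,c["cx"]],[0,c["fy"],c["cy"]],[0,0,1]])
def ray(c,p,z):
    p=np.atleast_2d(np.array(p,float))
    d=np.c_[(p[:,0]-c["cx"])/c["fx"],(p[:,1]-c["cy"])/c["fy"],np.ones(len(p))]@c["W"][:3,:3].T
    o=c["W"][:3,3]; return o+d*((z-o[2])/d[:,2:3])
def proj(c,P):
    M=np.linalg.inv(c["W"]); q=np.atleast_2d(P)@M[:3,:3].T+M[:3,3]
    return np.c_[q[:,0]/q[:,2]*c["fx"]+c["cx"],q[:,1]/q[:,2]*c["fy"]+c["cy"]]
def save(c,name,box=None,s=1):
    im=c["pixels"][:,:,::-1]
    if box: x0,y0,x1,y1=box; im=im[y0:y1,x0:x1]
    cv2.imwrite("pics/"+name,cv2.resize(im,None,fx=s,fy=s,interpolation=cv2.INTER_NEAREST))
def rect(c,mask,z):
    cs,_=cv2.findContours(mask.astype(np.uint8),cv2.RETR_EXTERNAL,cv2.CHAIN_APPROX_NONE)
    k=max(cs,key=cv2.contourArea)[:,0]
    P=ray(c,k,z)[:,:2]
    (cx,cy),(w,h),a=cv2.minAreaRect((P*1000).astype(np.float32))
    return (cx,cy),(w,h),a
E
python3 - <<'E'
from h import *
c=cam("top")
save(c,"t1.png",(190,170,350,250),5); 
s=cam("side"); save(s,"s1.png",(240,140,370,240),6)
im=c["pixels"].astype(int); v=im.max(2)
m=np.zeros(v.shape,bool); m[160:245,390:475]=v[160:245,390:475]<60
print("mat",rect(c,m,.003))
m=np.zeros(v.shape,bool); m[185:225,300:340]=v[185:225,300:340]<100
print("handle",rect(c,m,.181))
print(v[170:245:5,285:360:5])
E
```

```text
mat ((490.1287841796875, -299.9969787597656), (187.6460723876953, 165.21878051757812), 5.950893878936768)
handle ((464.9557800292969, 12.338815689086914), (14.127350807189941, 69.77654266357422), 6.276241779327393)
[[128 126 130 131 128 129 130 127 127 129 130 131 126 128 130]
 [130 128 129 129 129 126 127 132 126 126 119 117  81  82  81]
 [127 128 130 154 160 158 158 156 155 156 156 155  83  83  84]
 [128 130 145 155 155 157 155 156 156 157 158 152  83  84  85]
 [130 128 116 158 156 156 154 156 156 158 158 153  83  85  83]
 [125 130 110 160 154 154 155 156 157 157 158 156  79  86  87]
 [129 130 130 158 153 154 156 156 159 159 160 160  79  85  86]
 [130 129 130 158 155  87  88  88  88  88  84 161 143  83  85]
 [130 128 130 159 156 157 158 151 156 157 158 159 169  84  85]
 [129 124 125 157 158 155 158 149 156 156 157 157 161  86  86]
 [130 128 130 155 156 154 157 150 156 157 156 158 160  83  85]
 [127 129 125 156 155 155 159 153 155 157 158 160 159  86  84]
 [124 125 127 158 155 155 162 154 156 155 158 159 155 133 128]
 [127 129 125 158 151 146 129 117 130 131 132 128 127 126 126]
 [126 125 127 128 129 129 132 128 128 132 126 130 126 122 128]]
```

View pics/t1.png

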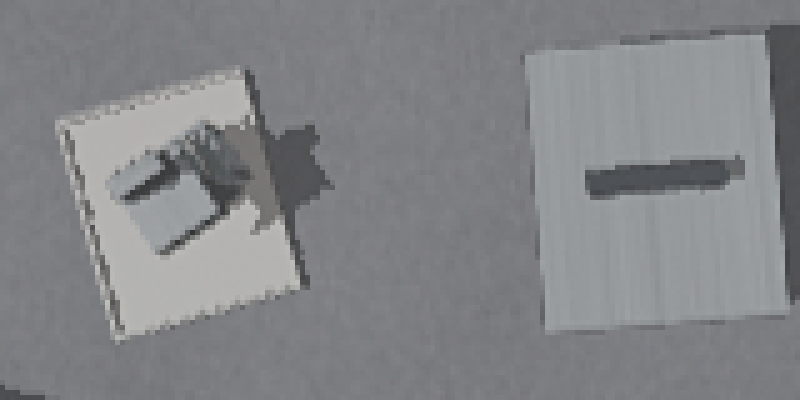

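View pics/s1.png

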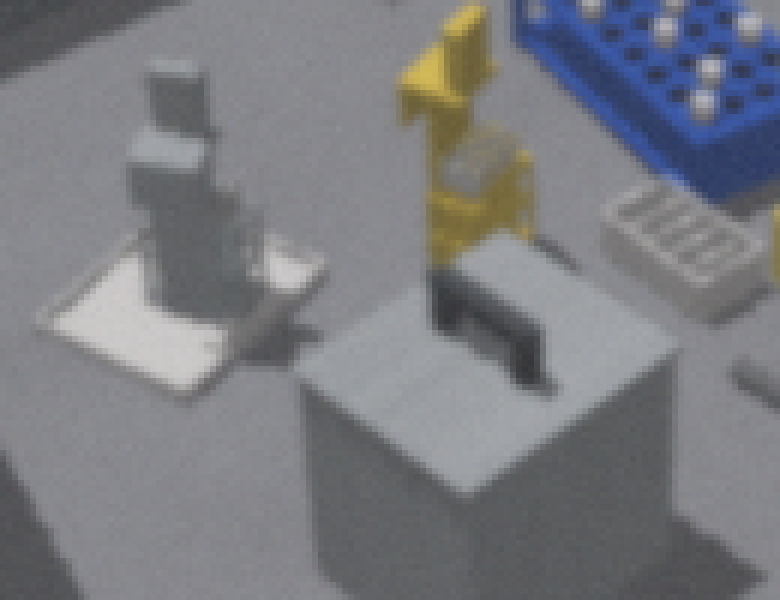

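```bash
python3 - <<'E'
from h import *
c=cam("top"); s=cam("side")
print("cams",c["W"][:3,3],s["W"][:3,3])
im=c["pixels"].astype(int); v=im.max(2)
def sub(m,b): 
    o=np.zeros(v.shape,bool); x0,y0,x1,y1=b; o[y0:y1,x0:x1]=m[y0:y1,x0:x1]; return o
# lid plate: lighter than bench
m=sub((v>143),(285,170,355,245)).astype(np.uint8)
m=cv2.morphologyEx(m,cv2.MORPH_OPEN,np.ones((3,3)))
print("lid",rect(c,m,.145))
m=sub((v>165),(195,175,260,245)).astype(np.uint8)
print("tray",rect(c,m,.01))
save(c,"t2.png",(200,178,255,240),10)
save(s,"s2.png",(250,142,300,210),8)
E
```

```text
cams [3.97183949e-01 6.63872742e-04 1.39755981e+00] [-0.14301246 -0.8035215   1.07191029]
lid ((464.3601379394531, 13.098873138427734), (143.603271484375, 123.69788360595703), 5.812484264373779)
tray ((452.8800964355469, 285.6841125488281), (128.03143310546875, 108.53116607666016), 17.39571189880371)
```

View pics/t2.png

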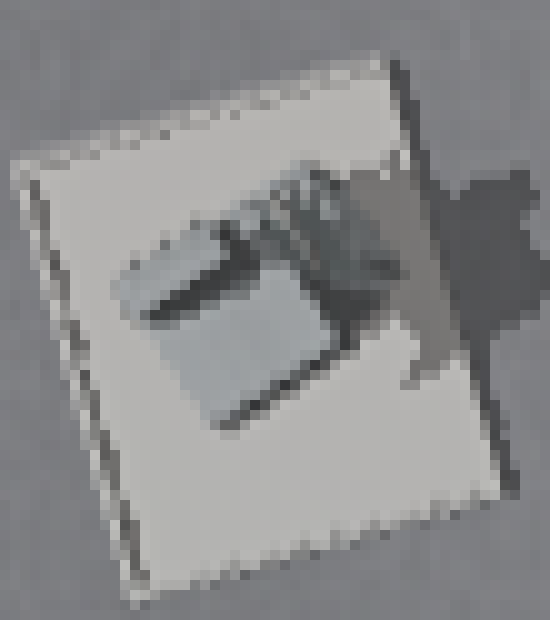

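View pics/s2.png

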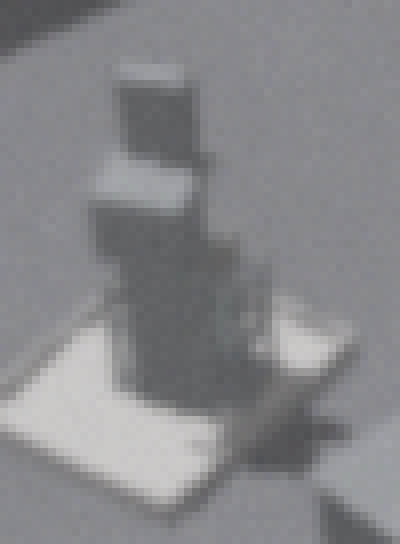

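The carrier's hook faces image lower-right, which is world -x,-y, with a yaw of about 30°. The lid is at (464, 13) mm with a yaw of about 5.9°. Next I'll work out the move to above the lid handle.

```bash
cat >> h.py <<'E'
def go(x,y,z,yaw,flip=False):
    """tool down, tool y azimuth = yaw deg; prints shift/turn from the measured pose"""
    s=read_state(); R0=R.from_quat(s["eef_rot"])
    a=np.radians(yaw); ty=np.array([np.cos(a),np.sin(a),0]); tz=np.array([0,0,-1.]); tx=np.cross(ty,tz)
    R1=R.from_matrix(np.c_[tx,ty,tz])
    sh=R0.inv().apply(np.array([x,y,z])-s["ee_pos"]); tr=(R0.inv()*R1).as_rotvec()
    print("shift mm",(sh*1000).round(1),"turn rad",tr.round(4))
def st():
    s=read_state(); m=R.from_quat(s["eef_rot"]).as_matrix()
    print("t",round(s["time"],2),"p",(s["ee_pos"]*1000).round(1),"yaw_y",round(float(np.degrees(np.arctan2(m[1,1],m[0,1]))),2),"tz",m[:,2].round(4),"F",s["ft_force"].round(2),"M",s["torque"].round(2),"w",round(s["width"]*1000,1),"q",s["joint_positions"].round(2))
E
python3 - <<'E'
from h import *
st(); go(.4645,.0127,.30,5.9)
E
```

```text
t 0.35 p [204.8 590.5 292.1] yaw_y 70.87 tz [-1.e-04 -2.e-04 -1.e+00] F [ 0.43  0.05 -0.17] M [-0.01  0.    0.01] w 87.3 q [-1.26  0.33 -0.06  1.46  0.02  1.35 -0.09]
shift mm [-434.7 -460.8   -7.8] turn rad [-2.000e-04  1.000e-04  1.134e+00]
```

Emit:
arm_command --commands '[[100,[-0.02,-0.02,0],[0,0,0.05]],[100,[-0.045,-0.048,0],[0,0,0.12]],[100,[-0.07,-0.075,0],[0,0,0.2]],[100,[-0.1,-0.106,0],[0,0,0.27]],[100,[-0.127,-0.135,0],[0,0,0.34]],[100,[-0.155,-0.164,0],[0,0,0.41]],[100,[-0.182,-0.193,0],[0,0,0.48]],[100,[-0.21,-0.222,0],[0,0,0.55]],[100,[-0.237,-0.251,0],[0,0,0.62]],[100,[-0.265,-0.28,0],[0,0,0.69]]]'

```text
time: 1.18
ee_pos: [0.3637, 0.2373, 0.2925]
eef_rot: [0.491, 0.871, 0.0, -0.0]
ft_force: [1.9, 0.9, 0.2]
width: 0.0866
```

```bash
python3 - <<'E'
from h import *
st(); go(.4645,.0127,.30,5.9)
E
```

```text
t 1.18 p [363.7 237.3 292.5] yaw_y 31.16 tz [ 3.e-04  9.e-04 -1.e+00] F [1.92 0.93 0.23] M [-0.05 -0.01  0.02] w 86.6 q [-0.92 -0.11  0.22  1.94  0.02  1.3  -0.16]
shift mm [-244.4  -29.9   -7.7] turn rad [ 0.0006 -0.0008  0.4408]
```

Emit:
arm_command --commands '[[100,[-0.03,-0.004,0],[0,0,0.06]],[100,[-0.065,-0.008,0],[0,0,0.12]],[100,[-0.1,-0.013,0],[0,0,0.19]],[100,[-0.135,-0.017,0],[0,0,0.25]],[100,[-0.165,-0.021,0],[0,0,0.32]],[100,[-0.195,-0.025,0],[0,0,0.38]],[100,[-0.22,-0.028,0],[0,0,0.42]],[100,[-0.235,-0.03,0],[0,0,0.44]],[100,[-0.24,-0.03,0],[0,0,0.44]],[100,[-0.24,-0.03,0],[0,0,0.44]]]'

```text
time: 2.02
ee_pos: [0.4628, 0.0184, 0.2922]
eef_rot: [0.668, 0.744, 0.0, -0.0]
ft_force: [-0.2, 0.5, -0.9]
width: 0.0872
```

```bash
python3 - <<'E'
from h import *
st(); go(.4645,.0127,.224,5.9); c=cam("wrist"); save(c,"w1.png")
E
```

```text
t 2.02 p [462.8  18.4 292.2] yaw_y 6.13 tz [-1.e-04  1.e-04 -1.e+00] F [-0.17  0.45 -0.89] M [-0.02  0.09 -0.01] w 87.2 q [-0.67 -0.06  0.52  1.89  0.03  1.3  -0.05]
shift mm [-5.8  1.1 68.2] turn rad [-0.0001 -0.0001  0.004 ]
```

View pics/w1.png

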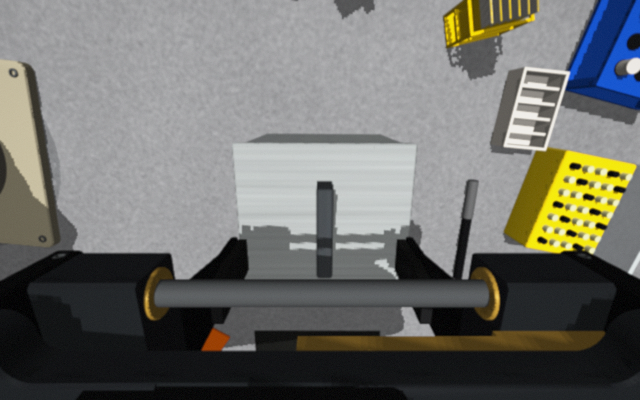

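The handle sits between the open jaws, with its far end at about (325,181), and it is aligned with them. I'll descend.

Emit:
arm_command --commands '[[100,[-0.002,0.0,0.01],[0,0,0]],[100,[-0.004,0.0,0.02],[0,0,0]],[100,[-0.005,0.0,0.035],[0,0,0]],[100,[-0.006,0.001,0.048],[0,0,0.003]],[100,[-0.006,0.001,0.06],[0,0,0.003]],[100,[-0.006,0.001,0.068],[0,0,0.003]],[100,[-0.006,0.001,0.068],[0,0,0.003]],[0,[-0.006,0.001,0.068],[0,0,0.003]],[0,[-0.006,0.001,0.068],[0,0,0.003]],[0,[-0.006,0.001,0.068],[0,0,0.003]]]' --squeeze 40

```text
time: 2.9
ee_pos: [0.4645, 0.0129, 0.2248]
eef_rot: [0.669, 0.743, 0.001, 0.0]
ft_force: [-0.2, 0.7, 0.6]
width: 0.0741
```

Emit:
arm_command --commands '[[0,[0,0,0],[0,0,0]],[0,[0,0,0],[0,0,0]],[0,[0,0,0],[0,0,0]],[0,[0,0,0],[0,0,0]],[0,[0,0,0],[0,0,0]],[0,[0,0,0],[0,0,0]],[0,[0,0,0],[0,0,0]],[0,[0,0,0],[0,0,0]],[0,[0,0,0],[0,0,0]],[0,[0,0,0],[0,0,0]]]'

```text
time: 3.73
ee_pos: [0.4644, 0.0127, 0.2243]
eef_rot: [0.669, 0.743, 0.0, 0.0]
ft_force: [1.2, -0.2, -0.3]
width: 0.0112
```

```bash
python3 - <<'E'
from h import *
st(); c=cam("wrist"); save(c,"w2.png")
E
```

```text
t 3.73 p [464.4  12.7 224.3] yaw_y 5.96 tz [ 3.e-04  1.e-04 -1.e+00] F [ 1.23 -0.23 -0.33] M [-0.06 -0.17 -0.01] w 11.2 q [-0.65  0.01  0.54  1.98 -0.01  1.15 -0.01]
```

View pics/w2.png

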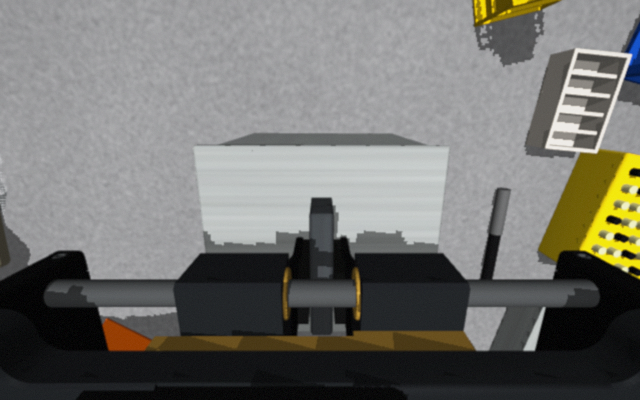

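The handle is gripped at 11.2 mm. I'll lift straight up.

Emit:
arm_command --commands '[[0,[0,0,-0.003],[0,0,0]],[0,[0,0,-0.008],[0,0,0]],[0,[0,0,-0.015],[0,0,0]],[0,[0,0,-0.023],[0,0,0]],[0,[0,0,-0.032],[0,0,0]],[0,[0,0,-0.04],[0,0,0]],[0,[0,0,-0.048],[0,0,0]],[0,[0,0,-0.055],[0,0,0]],[0,[0,0,-0.06],[0,0,0]],[0,[0,0,-0.06],[0,0,0]]]'

```text
time: 4.62
ee_pos: [0.4647, 0.0128, 0.2854]
eef_rot: [0.669, 0.743, 0.001, 0.0]
ft_force: [-0.1, 0.9, -2.9]
width: 0.0114
```

```bash
python3 - <<'E'
from h import *
st(); c=cam("side"); save(c,"s3.png",(200,80,500,340),2.5)
go(.490,-.300,.20,5.9)
E
```

```text
t 4.62 p [464.7  12.8 285.4] yaw_y 5.96 tz [ 1.6e-03  6.0e-04 -1.0e+00] F [-0.13  0.89 -2.88] M [-0.09  0.03  0.07] w 11.4 q [-0.66 -0.05  0.52  1.9   0.03  1.28 -0.04]
shift mm [-313.7   -7.1   84.6] turn rad [ 0.0008 -0.0002  0.0011]
```

View pics/s3.png

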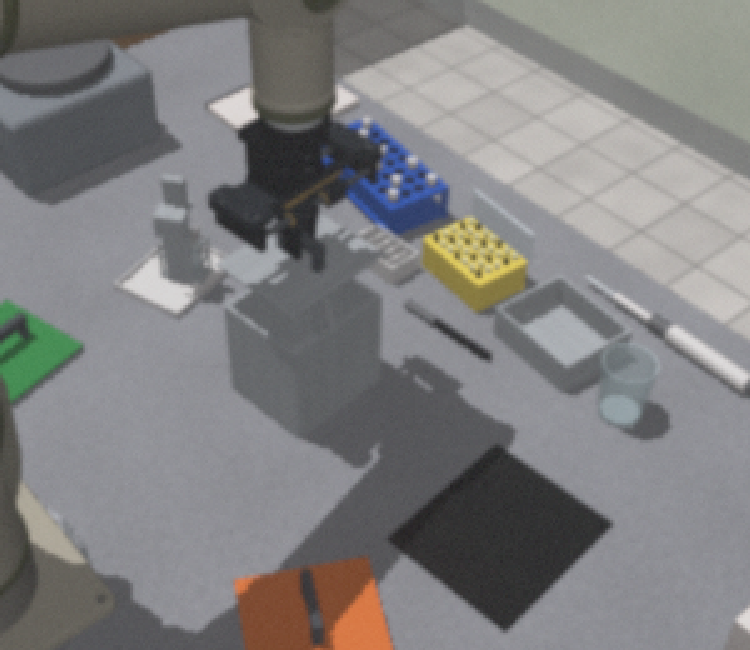

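The lid is up (-2.9 N, which matches its 0.3 kg) and clear of the dish. I'll carry it over the mat.

Emit:
arm_command --commands '[[0,[-0.012,0,0],[0,0,0]],[0,[-0.036,-0.001,0],[0,0,0]],[0,[-0.07,-0.002,0],[0,0,0]],[0,[-0.108,-0.002,0],[0,0,0]],[0,[-0.148,-0.003,0],[0,0,0]],[0,[-0.188,-0.004,0],[0,0,0]],[0,[-0.228,-0.005,0.01],[0,0,0]],[0,[-0.264,-0.006,0.02],[0,0,0]],[0,[-0.294,-0.007,0.04],[0,0,0]],[0,[-0.314,-0.007,0.06],[0,0,0]]]'

```text
time: 5.5
ee_pos: [0.4892, -0.3038, 0.2234]
eef_rot: [0.67, 0.742, -0.001, 0.001]
ft_force: [-0.2, 0.1, -1.7]
width: 0.0113
```

Emit:
arm_command --commands '[[0,[0,0,0.015],[0,0,0]],[0,[0,0,0.03],[0,0,0]],[0,[0,0,0.048],[0,0,0]],[0,[0,0,0.065],[0,0,0]],[0,[0,0,0.08],[0,0,0]],[0,[0,0,0.092],[0,0,0]],[0,[0,0,0.1],[0,0,0]],[0,[0,0,0.105],[0,0,0]],[0,[0,0,0.105],[0,0,0]],[0,[0,0,0.105],[0,0,0]]]'

```text
time: 6.33
ee_pos: [0.49, -0.3005, 0.1195]
eef_rot: [0.669, 0.743, 0.0, 0.0]
ft_force: [0.5, 0.1, -3.5]
width: 0.0114
```

```bash
python3 - <<'E'
from h import *
st(); go(.490,-.300,.0935,5.9); c=cam("top"); save(c,"t3.png",(280,120,500,260),3.6)
c=cam("side"); save(c,"s4.png",(300,180,500,360),4)
E
```

```text
t 6.33 p [ 490.  -300.5  119.5] yaw_y 5.96 tz [ 3.e-04 -2.e-04 -1.e+00] F [ 0.45  0.13 -3.5 ] M [-0.1   0.01  0.01] w 11.4 q [-0.13  0.47  0.75  1.81 -0.38  1.    0.87]
shift mm [ 0.5  0.  26. ] turn rad [0.0002 0.0002 0.001 ]
```

View pics/t3.png

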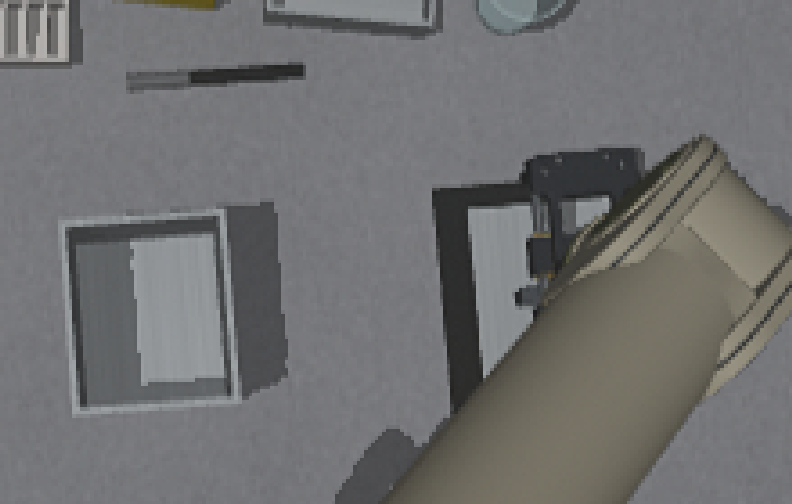

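View pics/s4.png

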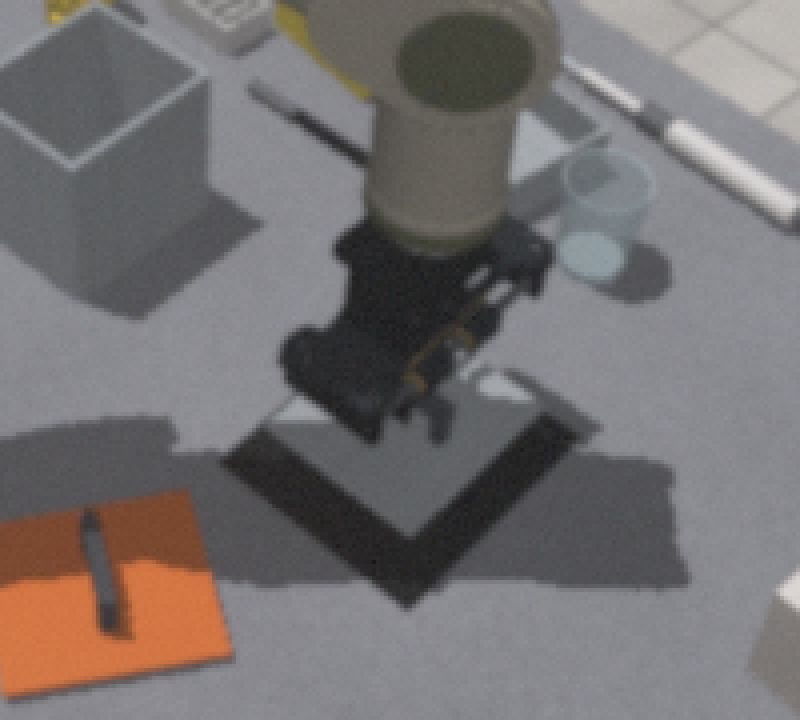

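The lid hovers centred over the mat. I'll lower the last 26 mm gently.

Emit:
arm_command --commands '[[0,[0,0,0.005],[0,0,0]],[0,[0,0,0.01],[0,0,0]],[0,[0,0,0.014],[0,0,0]],[0,[0,0,0.018],[0,0,0]],[0,[0,0,0.021],[0,0,0]],[0,[0,0,0.023],[0,0,0]],[0,[0,0,0.024],[0,0,0]],[0,[0,0,0.025],[0,0,0]],[0,[0,0,0.026],[0,0,0]],[0,[0,0,0.0265],[0,0,0]]]'

```text
time: 7.27
ee_pos: [0.4899, -0.3004, 0.0933]
eef_rot: [0.669, 0.743, 0.0, -0.0]
ft_force: [-3.8, 2.9, 11.7]
width: 0.0118
```

```bash
python3 - <<'E'
from h import *
st()
E
```

```text
t 7.27 p [ 489.9 -300.4   93.3] yaw_y 5.95 tz [ 2.e-04  4.e-04 -1.e+00] F [-3.85  2.93 11.72] M [ 0.64  1.04 -0.05] w 11.8 q [-0.11  0.51  0.73  1.83 -0.41  0.96  0.89]
```

Contact is at 11.7 N. I'll release and rise.

Emit:
arm_command --commands '[[0,[0,0,0],[0,0,0]],[20,[0,0,0],[0,0,0]],[40,[0,0,0],[0,0,0]],[60,[0,0,0],[0,0,0]],[80,[0,0,0],[0,0,0]],[80,[0,0,0],[0,0,0]],[80,[0,0,-0.005],[0,0,0]],[80,[0,0,-0.02],[0,0,0]],[80,[0,0,-0.045],[0,0,0]],[80,[0,0,-0.075],[0,0,0]]]'

```text
time: 8.1
ee_pos: [0.4891, -0.2999, 0.1677]
eef_rot: [0.669, 0.743, -0.001, -0.001]
ft_force: [0.4, -0.7, 0.7]
width: 0.0623
```

```bash
python3 - <<'E'
from h import *
st(); c=cam("side"); save(c,"s5.png",(300,180,500,360),3)
go(.43,.20,.33,30)
E
```

```text
t 8.1 p [ 489.1 -299.9  167.7] yaw_y 5.95 tz [-2.6e-03  7.0e-04 -1.0e+00] F [ 0.4  -0.72  0.65] M [-0.09 -0.03  0.03] w 62.3 q [-0.17  0.41  0.79  1.78 -0.32  1.09  0.83]
shift mm [ 505.2   -8.6 -157.3] turn rad [ 0.0042  0.0038 -0.4207]
```

View pics/s5.png

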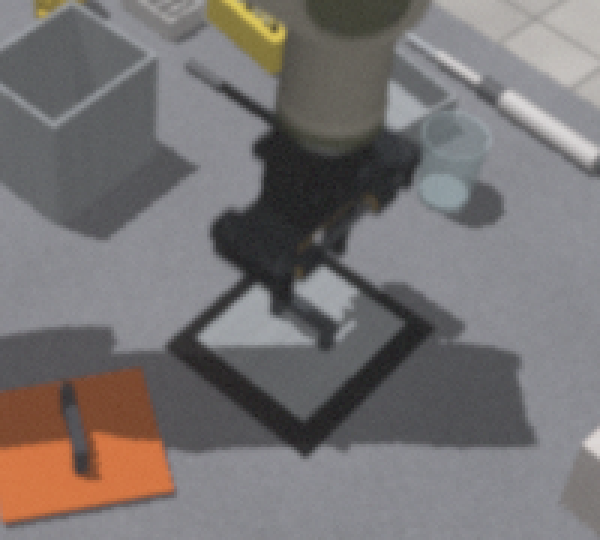

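The lid lies flat and centred on the mat, and the gripper is clear. Next I'll go to view the carrier.

Emit:
arm_command --commands '[[100,[0.005,0,-0.035],[0,0,0]],[100,[0.025,0,-0.07],[0,0,0]],[100,[0.055,0,-0.1],[0,0,-0.05]],[100,[0.09,0,-0.125],[0,0,-0.1]],[100,[0.13,-0.002,-0.14],[0,0,-0.15]],[100,[0.17,-0.003,-0.15],[0,0,-0.2]],[100,[0.21,-0.004,-0.16],[0,0,-0.25]],[100,[0.25,-0.005,-0.16],[0,0,-0.3]],[100,[0.29,-0.006,-0.16],[0,0,-0.35]],[100,[0.33,-0.006,-0.16],[0,0,-0.4]]]'

```text
time: 8.98
ee_pos: [0.4489, 0.0289, 0.3286]
eef_rot: [0.507, 0.862, 0.001, 0.0]
ft_force: [1.3, 1.0, 0.5]
width: 0.0867
```

```bash
python3 - <<'E'
from h import *
st(); c=cam("top"); print("tab?",ray(c,(217.5,205),.171))
go(.475,.195,.33,30)
E
```

```text
t 8.98 p [448.9  28.9 328.6] yaw_y 29.01 tz [ 0.0017  0.0013 -1.    ] F [1.29 0.98 0.49] M [-0.1  -0.09 -0.  ] w 86.7 q [-0.72 -0.12  0.52  1.86  0.06  1.38  0.29]
tab? [[0.45989343 0.27221888 0.171     ]]
shift mm [123.8 101.7  -1.5] turn rad [ 0.0017 -0.0022 -0.0048]
```

Emit:
arm_command --commands '[[100,[0.012,0.012,0],[0,0,-0.01]],[100,[0.035,0.035,0],[0,0,-0.02]],[100,[0.06,0.06,0],[0,0,-0.02]],[100,[0.085,0.085,0],[0,0,-0.02]],[100,[0.105,0.105,0],[0,0,-0.02]],[100,[0.118,0.118,0],[0,0,-0.02]],[100,[0.125,0.125,0],[0,0,-0.02]],[100,[0.127,0.127,0],[0,0,-0.02]],[100,[0.127,0.127,0],[0,0,-0.02]],[100,[0.127,0.127,0],[0,0,-0.02]]]'

```text
time: 9.87
ee_pos: [0.4998, 0.1982, 0.3279]
eef_rot: [0.501, 0.866, -0.0, 0.0]
ft_force: [-0.5, -1.5, 1.0]
width: 0.0871
```

```bash
python3 - <<'E'
from h import *
st(); c=cam("wrist"); save(c,"w3.png")
save(cam("top"),"t4.png")
E
```

```text
t 9.87 p [499.8 198.2 327.9] yaw_y 29.9 tz [ 1.e-04 -3.e-04 -1.e+00] F [-0.53 -1.54  1.02] M [-0.09  0.03  0.01] w 87.1 q [-0.84  0.12  0.41  1.66 -0.05  1.38  0.1 ]
```

View pics/w3.png

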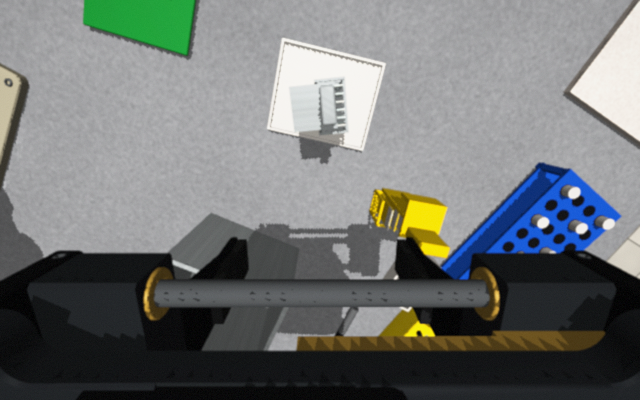

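View pics/t4.png

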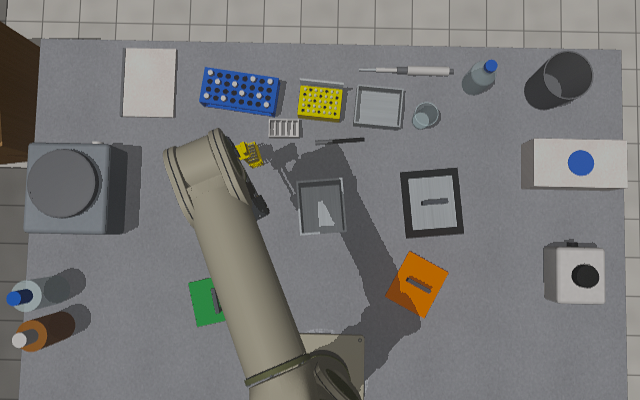

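```bash
python3 - <<'E'
from h import *
c=cv2.imread("pics/w3.png")[25:165,255:400]
cv2.imwrite("pics/w3z.png",cv2.resize(c,None,fx=5,fy=4.2857,interpolation=cv2.INTER_NEAREST) if 0 else cv2.resize(c[35:125,20:110],None,fx=6.5,fy=6.5,interpolation=cv2.INTER_NEAREST))
E
```

```text
(no output)
```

View pics/w3z.png

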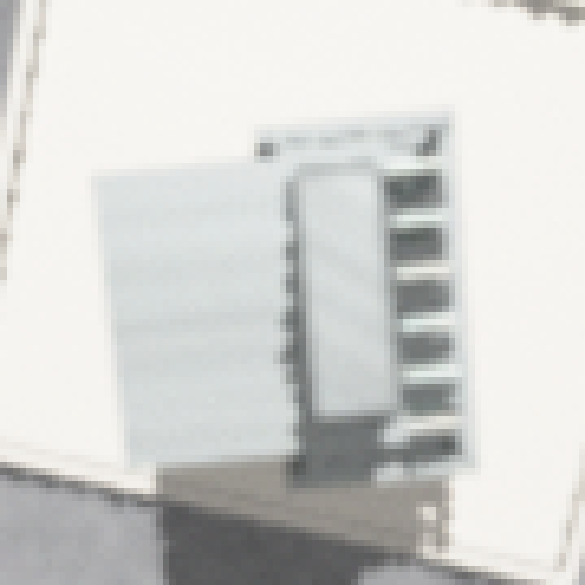

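```bash
python3 - <<'E'
from h import *
s=read_state(); c=cam("wrist"); st()
q=lambda L: np.array(L,float)/6.5+[275,60]-0.5+.0
t=q([(300,168),(380,163),(392,412),(318,418)])
P=ray(c,t,.171)[:,:2]*1000; print(P.round(1),P.mean(0))
print("widths",np.linalg.norm(P-np.roll(P,-1,0),axis=1))
for a,b in((0,3),(1,2)):
    d=P[a]-P[b]; print("yaw",np.degrees(np.arctan2(d[1],d[0]))-90)
h=ray(c,q([(95,177),(130,465)]),.129)[:,:2]*1000; d=h[0]-h[1]; print(h,np.linalg.norm(d),np.degrees(np.arctan2(d[1],d[0]))-90)
y=np.radians(np.degrees(np.arctan2(d[1],d[0]))-90); n=np.array([np.cos(y),np.sin(y)])
print("tab centre minus hook edge along x", (P.mean(0)-h.mean(0))@n, "along y",(P.mean(0)-h.mean(0))@[-n[1],n[0]])
E
```

```text
t 10.02 p [499.6 198.5 328.1] yaw_y 29.92 tz [ 4.e-04  5.e-04 -1.e+00] F [-1.05 -0.65 -0.46] M [-0.09  0.    0.  ] w 86.7 q [-0.84  0.12  0.41  1.66 -0.05  1.38  0.1 ]
[[450.9 283.6]
 [458.8 288.7]
 [474.5 265. ]
 [467.  259.9]] [462.78094945 274.29450725]
widths [ 9.45667047 28.46759137  9.07041401 28.65260409]
yaw 34.272081792936575
yaw 33.49769204797053
[[425.28031517 271.14560877]
 [447.92593107 239.45397348]] 38.95104192544259 35.5481316440561
tab centre minus hook edge along x 32.34227142942552 along y 0.2351828242994003
```

The wrist view puts the tab's top centre at (462.8, 274.3) mm with a yaw of about 34.5°. The hook edge is 32 mm away on the -x side, which matches the description.

```bash
python3 - <<'E'
from h import *
go(.4628,.2743,.28,34.5)
E
```

```text
shift mm [84.1  5.8 48.1] turn rad [ 0.0006 -0.0002 -0.08  ]
```

Emit:
arm_command --commands '[[100,[0.01,0,0],[0,0,-0.01]],[100,[0.025,0.002,0.004],[0,0,-0.03]],[100,[0.045,0.003,0.012],[0,0,-0.05]],[100,[0.062,0.004,0.024],[0,0,-0.07]],[100,[0.075,0.005,0.036],[0,0,-0.08]],[100,[0.082,0.006,0.044],[0,0,-0.08]],[100,[0.084,0.006,0.048],[0,0,-0.08]],[100,[0.084,0.006,0.048],[0,0,-0.08]],[100,[0.084,0.006,0.048],[0,0,-0.08]],[100,[0.084,0.006,0.048],[0,0,-0.08]]]'

```text
time: 10.85
ee_pos: [0.4634, 0.2748, 0.2803]
eef_rot: [0.466, 0.885, 0.0, 0.0]
ft_force: [0.0, -0.3, 0.4]
width: 0.0872
```

```bash
python3 - <<'E'
from h import *
st();go(.4628,.2743,.205,34.5); c=cam("wrist"); save(c,"w4.png")
E
```

```text
t 10.85 p [463.4 274.8 280.3] yaw_y 34.51 tz [ 8.e-04  3.e-04 -1.e+00] F [ 0.03 -0.31  0.38] M [-0.04  0.03 -0.06] w 87.2 q [-0.93  0.15  0.34  1.73 -0.05  1.28  0.03]
shift mm [-0.  -0.8 75.3] turn rad [0.0009 0.0002 0.0002]
```

View pics/w4.png

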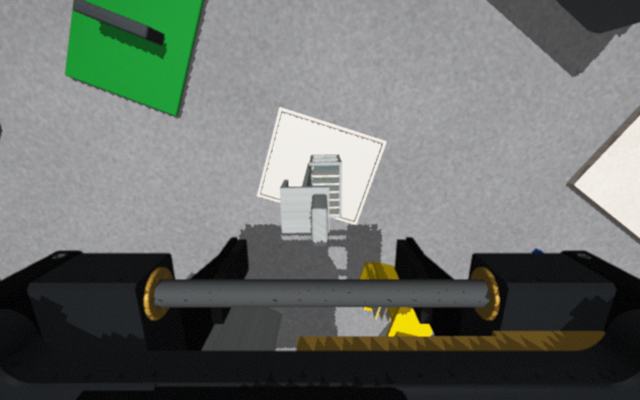

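```bash
python3 - <<'E'
from h import *
c=cam("wrist"); s=read_state(); im=c["pixels"].astype(int)
m=(im[:,:,0]>150)&(im[:,:,1]>120)&(im[:,:,2]<60); m[:, :330]=0; m[:255]=0; m[332:]=0
ys,xs=np.nonzero(m); k=np.argsort(ys)[::40]
P=ray(c,np.c_[xs,ys],.167); T=R.from_quat(s["eef_rot"]).inv().apply(P-s["ee_pos"])*1000
print(T[:,0].max(),T[:,1].min(),T[:,1].max())
P=ray(c,[(312,195),(326,195)],.171); print(R.from_quat(s["eef_rot"]).inv().apply(P-s["ee_pos"])*1000)
E
```

```text
-36.95861539922336 31.616617089714783 140.05407747389427
[[ 24.05112736  -5.88942734 109.32403099]
 [ 24.04654078   3.75106867 109.33455031]]
```

```bash
python3 - <<'E'
from h import *
c=cv2.imread("pics/w4.png")[140:260,260:380]
cv2.imwrite("pics/w4z.png",cv2.resize(c,None,fx=5,fy=5,interpolation=cv2.INTER_NEAREST))
E
```

```text
(no output)
```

View pics/w4z.png

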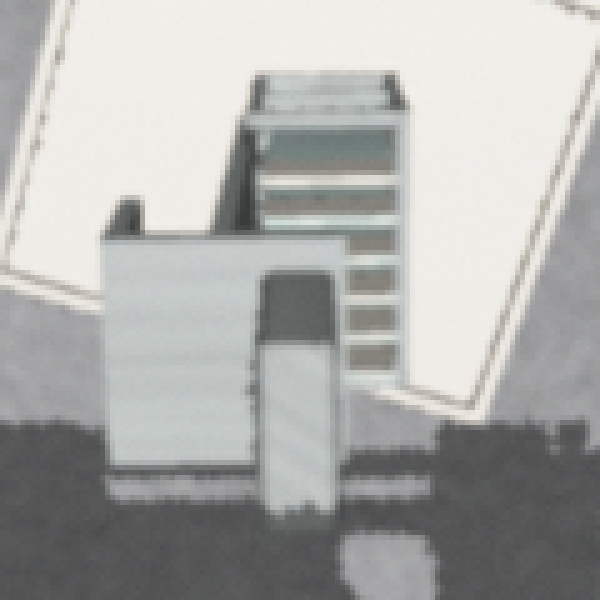

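The tab's top face starts at about row 208 and is centred at about column 320, so the alignment is good. I'll descend and grip.

Emit:
arm_command --commands '[[100,[0,-0.0005,0.008],[0,0,0]],[100,[0,-0.0005,0.02],[0,0,0]],[100,[0,-0.0005,0.034],[0,0,0]],[100,[0,-0.0005,0.048],[0,0,0]],[100,[0,-0.0005,0.06],[0,0,0]],[100,[0,-0.0005,0.069],[0,0,0]],[100,[0,-0.0005,0.074],[0,0,0]],[100,[0,-0.0005,0.075],[0,0,0]],[80,[0,-0.0005,0.075],[0,0,0]],[60,[0,-0.0005,0.075],[0,0,0]]]' --squeeze 40

```text
time: 11.78
ee_pos: [0.4626, 0.2754, 0.2053]
eef_rot: [0.465, 0.885, 0.0, 0.0]
ft_force: [-0.1, 0.0, 0.5]
width: 0.08
```

Emit:
arm_command --commands '[[40,[0,0,0],[0,0,0]],[25,[0,0,0],[0,0,0]],[15,[0,0,0],[0,0,0]],[5,[0,0,0],[0,0,0]],[0,[0,0,0],[0,0,0]],[0,[0,0,0],[0,0,0]],[0,[0,0,0],[0,0,0]],[0,[0,0,0],[0,0,0]],[0,[0,0,0],[0,0,0]],[0,[0,0,0],[0,0,0]]]'

```text
time: 12.62
ee_pos: [0.4623, 0.2753, 0.2047]
eef_rot: [0.465, 0.885, 0.0, -0.0]
ft_force: [0.0, -0.6, 0.2]
width: 0.0146
```

```bash
python3 - <<'E'
from h import *
st(); c=cam("wrist"); save(c,"w5.png")
c=cam("top"); save(c,"t5.png",(270,150,370,250),5)
E
```

```text
t 12.62 p [462.3 275.3 204.7] yaw_y 34.61 tz [-0.  0. -1.] F [ 0.04 -0.59  0.22] M [-0.1   0.    0.01] w 14.6 q [-0.92  0.21  0.33  1.82 -0.08  1.12  0.05]
```

View pics/w5.png

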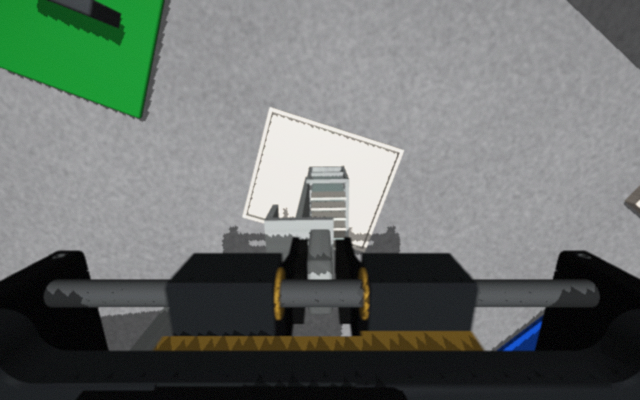

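View pics/t5.png

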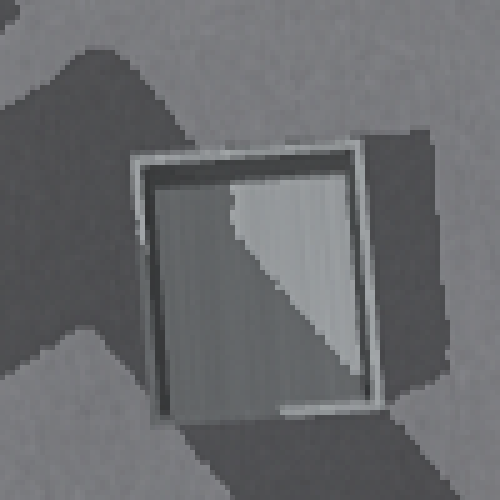

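Emit:
arm_command --commands '[[0,[0,0,0],[0,0,0]],[0,[0,0,0],[0,0,0]],[0,[0,0,0],[0,0,0]],[0,[0,0,0],[0,0,0]],[0,[0,0,-0.002],[0,0,0]],[0,[0,0,-0.006],[0,0,0]],[0,[0,0,-0.011],[0,0,0]],[0,[0,0,-0.016],[0,0,0]],[0,[0,0,-0.02],[0,0,0]],[0,[0,0,-0.02],[0,0,0]]]'

```text
time: 13.55
ee_pos: [0.4627, 0.2755, 0.226]
eef_rot: [0.465, 0.885, 0.001, 0.0]
ft_force: [0.5, 0.1, -2.2]
width: 0.0115
```

```bash
python3 - <<'E'
from h import *
st(); c=cam("wrist"); save(c,"w6.png",(200,80,440,300),3)
c=cam("top")
q=np.array([(131,155),(357,138),(385,407),(153,425)],float)/5+[270,150]-.5
P=ray(c,q,.14)[:,:2]*1000; print(P.round(1),P.mean(0),np.linalg.norm(P-np.roll(P,-1,0),axis=1))
for a,b in((0,3),(1,2)):
    d=P[a]-P[b]; print("yaw",np.degrees(np.arctan2(d[1],d[0])))
for a,b in((0,1),(3,2)):
    d=P[a]-P[b]; print("yaw",np.degrees(np.arctan2(d[1],d[0]))-90)
E
```

```text
t 13.55 p [462.7 275.5 226. ] yaw_y 34.61 tz [ 0.0014  0.0013 -1.    ] F [ 0.45  0.08 -2.19] M [-0.07  0.01 -0.  ] w 11.5 q [-0.92  0.19  0.34  1.8  -0.07  1.17  0.04]
[[529.3  79.5]
 [540.7 -36.9]
 [402.6 -54. ]
 [390.7  64.5]] [465.82575224  13.26459762] [116.89830235 139.16434761 119.14746807 139.4351189 ]
yaw 6.156487410388512
yaw 7.0835726725315045
yaw 5.599296762703091
yaw 5.748789270516809
```

View pics/w6.png

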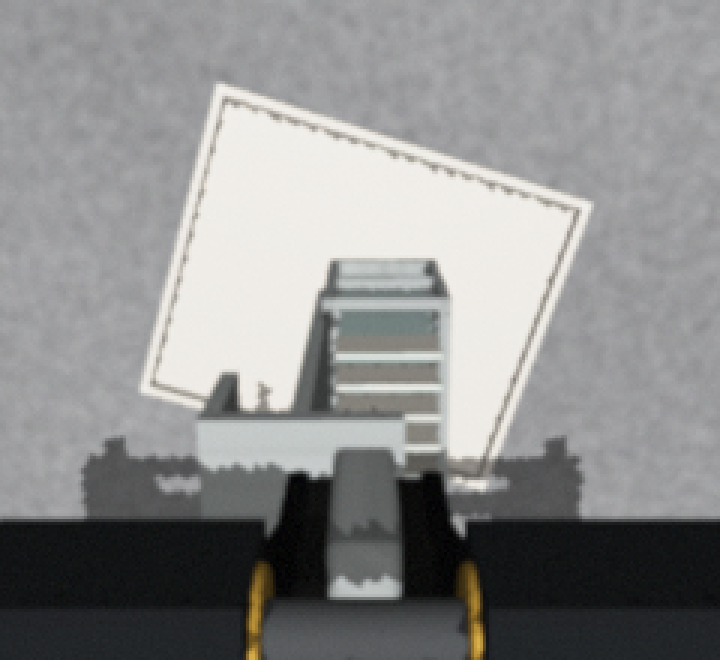

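The carrier is up (-2.2 N, hanging straight in the grip). I'll raise it to transit height.

Emit:
arm_command --commands '[[0,[0,0,-0.006],[0,0,0]],[0,[0,0,-0.018],[0,0,0]],[0,[0,0,-0.035],[0,0,0]],[0,[0,0,-0.055],[0,0,0]],[0,[0,0,-0.076],[0,0,0]],[0,[0,0,-0.098],[0,0,0]],[0,[0,0,-0.118],[0,0,0]],[0,[0,0,-0.132],[0,0,0]],[0,[0,0,-0.14],[0,0,0]],[0,[0,0,-0.142],[0,0,0]]]'

```text
time: 14.48
ee_pos: [0.4626, 0.2754, 0.3688]
eef_rot: [0.465, 0.885, 0.001, 0.0]
ft_force: [0.2, -0.3, -0.6]
width: 0.0118
```

```bash
python3 - <<'E'
from h import *
st(); go(.4199,.0083,.367,5.9)
E
```

```text
t 14.48 p [462.6 275.4 368.8] yaw_y 34.6 tz [ 0.002   0.0018 -1.    ] F [ 0.18 -0.34 -0.6 ] M [-0.03  0.05 -0.  ] w 11.8 q [-0.94  0.1   0.34  1.59 -0.03  1.46  0.01]
shift mm [-195.6 -186.8    1.2] turn rad [ 0.0025 -0.001   0.5009]
```

Emit:
arm_command --commands '[[0,[-0.006,-0.006,0],[0,0,0.015]],[0,[-0.019,-0.018,0],[0,0,0.05]],[0,[-0.037,-0.035,0],[0,0,0.095]],[0,[-0.057,-0.054,0],[0,0,0.145]],[0,[-0.078,-0.074,0],[0,0,0.2]],[0,[-0.099,-0.094,0],[0,0,0.255]],[0,[-0.12,-0.115,0],[0,0,0.31]],[0,[-0.14,-0.134,0],[0,0,0.36]],[0,[-0.158,-0.151,0],[0,0,0.405]],[0,[-0.172,-0.164,0],[0,0,0.44]]]'

```text
time: 15.32
ee_pos: [0.4242, 0.0378, 0.366]
eef_rot: [0.649, 0.761, -0.0, -0.0]
ft_force: [1.7, 0.6, -2.9]
width: 0.0118
```

```bash
python3 - <<'E'
from h import *
st(); go(.4199,.0083,.367,5.9)
E
```

```text
t 15.32 p [424.2  37.8 366. ] yaw_y 9.12 tz [-0.0011  0.     -1.    ] F [ 1.73  0.65 -2.86] M [-0.05 -0.03  0.07] w 11.8 q [-0.76 -0.2   0.49  1.85  0.09  1.47 -0.13]
shift mm [-28.5  -8.9  -0.9] turn rad [-0.001  -0.0002  0.0561]
```

Emit:
arm_command --commands '[[0,[-0.01,-0.003,0],[0,0,0.02]],[0,[-0.018,-0.005,0],[0,0,0.035]],[0,[-0.024,-0.007,0],[0,0,0.05]],[0,[-0.027,-0.008,0],[0,0,0.056]],[0,[-0.028,-0.009,-0.001],[0,0,0.056]],[0,[-0.028,-0.009,-0.001],[0,0,0.056]],[0,[-0.028,-0.009,-0.001],[0,0,0.056]],[0,[-0.028,-0.009,-0.001],[0,0,0.056]],[0,[-0.028,-0.009,-0.001],[0,0,0.056]],[0,[-0.028,-0.009,-0.001],[0,0,0.056]]]'

```text
time: 16.15
ee_pos: [0.4207, 0.0117, 0.3677]
eef_rot: [0.668, 0.744, -0.0, -0.0]
ft_force: [-0.8, 0.1, -3.0]
width: 0.0118
```

```bash
python3 - <<'E'
from h import *
st(); c=cam("wrist"); save(c,"w7.png"); s=cam("side"); save(s,"s7.png",(230,70,400,260),3.4); t=cam("top"); save(t,"t7.png",(270,150,370,250),5)
go(.4199,.0083,.367,5.9)
E
```

```text
t 16.15 p [420.7  11.7 367.7] yaw_y 6.22 tz [-1.e-04 -1.e-04 -1.e+00] F [-0.79  0.12 -3.03] M [-0.15 -0.01 -0.04] w 11.8 q [-0.73 -0.22  0.51  1.85  0.11  1.48 -0.13]
shift mm [-3.2 -1.1  0.7] turn rad [-0.     -0.0001  0.0053]
```

View pics/w7.png

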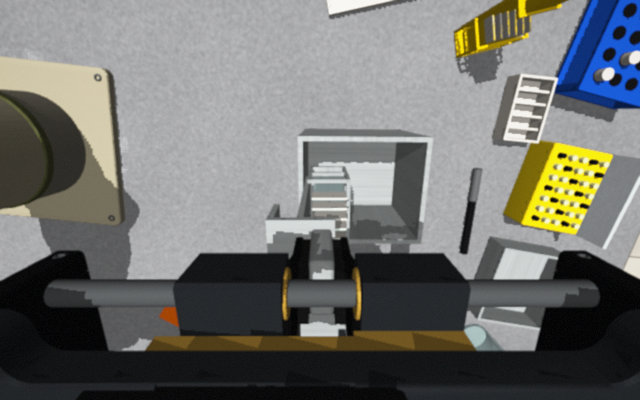

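View pics/s7.png

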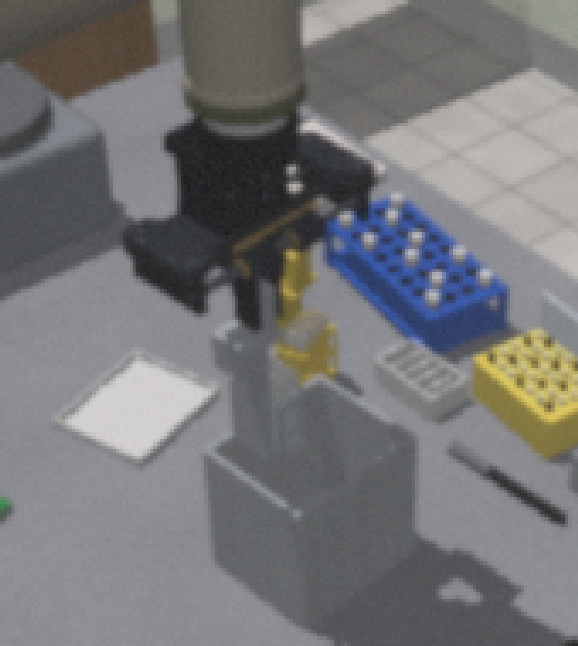

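View pics/t7.png

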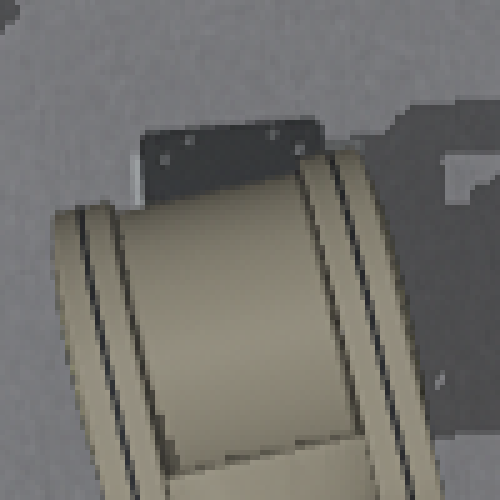

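```bash
python3 - <<'E'
import cv2
c=cv2.imread("pics/w7.png")[115:250,260:440]
cv2.imwrite("pics/w7z.png",cv2.resize(c,None,fx=4.4,fy=4.4,interpolation=cv2.INTER_NEAREST))
E
```

```text
(no output)
```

View pics/w7z.png

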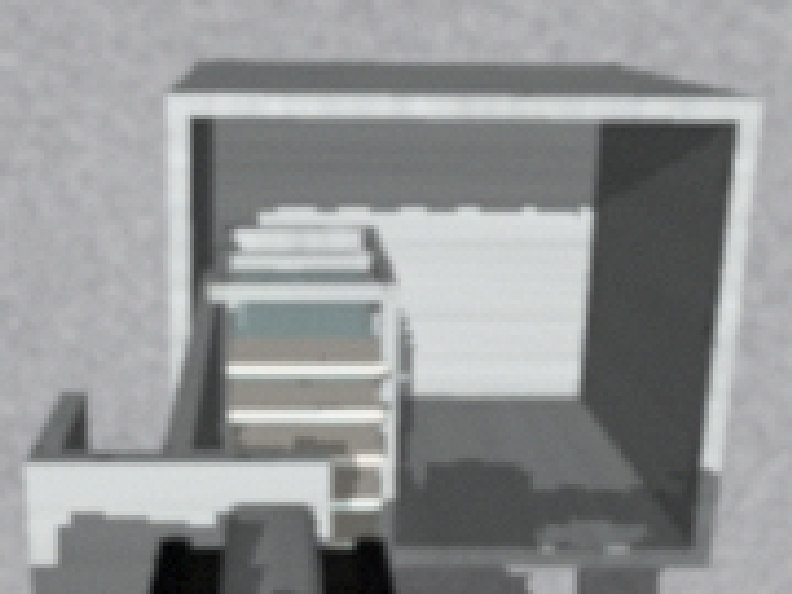

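```bash
python3 - <<'E'
from h import *
c=cam("wrist"); s=read_state(); st()
q=lambda L: np.array(L,float)/4.4+[260,115]-.5
o=q([(166,94),(763,100),(710,565),(190,118),(737,122),(174,360)])
P=ray(c,o,.14); T=R.from_quat(s["eef_rot"]).inv().apply(P-s["ee_pos"])*1000
print((P*1000).round(1)); print("tool",T.round(1))
d=P[1]-P[0]; print("yaw",np.degrees(np.arctan2(d[1],d[0])),np.linalg.norm(d),"len y",np.linalg.norm(P[1]-P[2]))
d=P[4]-P[3]; print("yaw in",np.degrees(np.arctan2(d[1],d[0])),np.linalg.norm(d))
d=P[0]-P[5]; print("yaw left",np.degrees(np.arctan2(d[1],d[0]))-90)
y=np.radians(5.9); ex=np.array([np.cos(y),np.sin(y)]); ey=np.array([-ex[1],ex[0]])
m=(P[0]+P[1])[:2]/2; print("centre from far edge",(m-.06*ey)*1000)
E
```

```text
t 16.35 p [420.7  11.5 367.7] yaw_y 6.19 tz [-0.e+00  1.e-04 -1.e+00] F [ 1.04 -0.67 -2.01] M [-0.11  0.07  0.02] w 11.7 q [-0.73 -0.22  0.51  1.85  0.11  1.48 -0.13]
[[ 3.910e+02  6.390e+01  1.400e+02]
 [ 5.305e+02  7.770e+01  1.400e+02]
 [ 5.423e+02 -4.060e+01  1.400e+02]
 [ 3.971e+02  5.900e+01  1.400e+02]
 [ 5.255e+02  7.200e+01  1.400e+02]
 [ 3.985e+02 -4.000e-01  1.400e+02]]
tool [[ 55.3 -23.8 227.7]
 [ 53.9 116.3 227.7]
 [-64.9 115.3 227.7]
 [ 49.8 -18.3 227.7]
 [ 48.8 110.7 227.7]
 [ -9.5 -23.3 227.7]]
yaw 5.634906876333628 0.14015833131449995 len y 0.11887964079042095
yaw in 5.786198589358518 0.12903897305084547
yaw left 6.633651022089509
centre from far edge [466.91909975  11.10430527]
```

The wrist view shows the dish's -x wall at tool y of about -21 mm against -22 needed, which is well inside the ±4.5 mm mouth play. I'll centre in x and descend with the basket inside, stopping with the hook leg above the rim.

Emit:
arm_command --commands '[[0,[-0.002,0,0.003],[0,0,0.006]],[0,[-0.004,0,0.01],[0,0,0.006]],[0,[-0.004,0,0.02],[0,0,0.006]],[0,[-0.004,0,0.034],[0,0,0.006]],[0,[-0.004,0,0.05],[0,0,0.006]],[0,[-0.004,0,0.066],[0,0,0.006]],[0,[-0.004,0,0.081],[0,0,0.006]],[0,[-0.004,0,0.094],[0,0,0.006]],[0,[-0.004,0,0.102],[0,0,0.006]],[0,[-0.004,0,0.105],[0,0,0.006]]]'

```text
time: 17.18
ee_pos: [0.4203, 0.0073, 0.261]
eef_rot: [0.67, 0.742, -0.001, -0.001]
ft_force: [-0.1, 0.3, -2.8]
width: 0.0117
```

```bash
python3 - <<'E'
from h import *
st(); c=cam("wrist"); save(c,"w8.png",(200,80,440,300),3.2); s=cam("side"); save(s,"s8.png",(270,130,370,260),6)
E
```

```text
t 17.18 p [420.3   7.3 261. ] yaw_y 5.84 tz [-2.2e-03 -7.0e-04 -1.0e+00] F [-0.13  0.31 -2.81] M [-0.08 -0.02  0.03] w 11.7 q [-0.72 -0.16  0.55  2.03  0.09  1.25 -0.1 ]
```

View pics/w8.png

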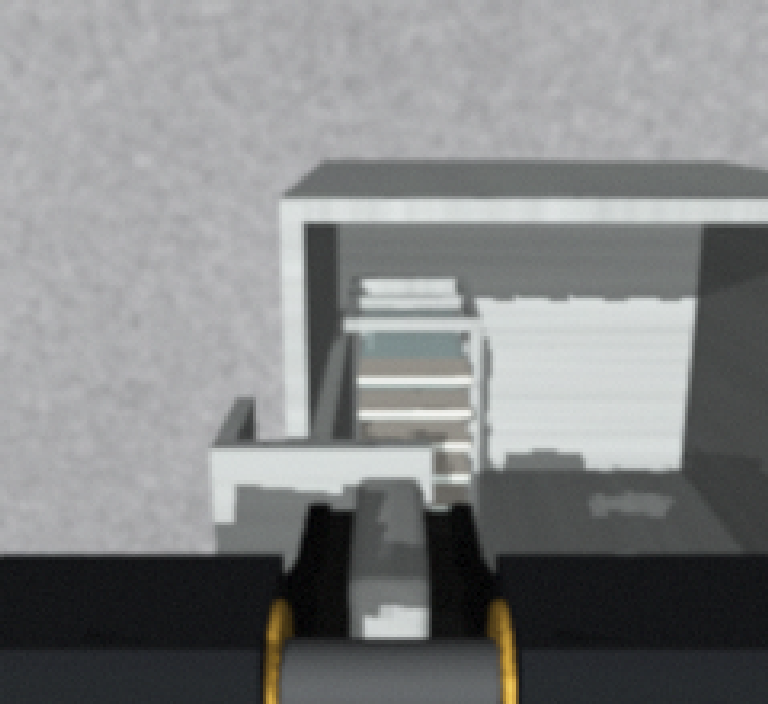

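View pics/s8.png

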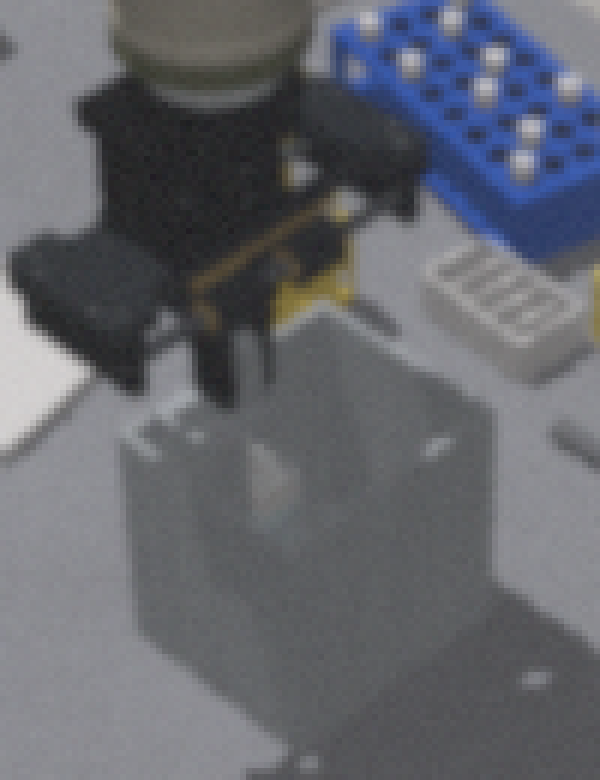

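```bash
python3 - <<'E'
from h import *
c=cam("wrist"); s=read_state(); st()
o=np.array([(282,200),(288,435),(304,225),(308,435)],float)/3.2+[200,80]-.5
P=ray(c,o,.14); print("rim tool",(R.from_quat(s["eef_rot"]).inv().apply(P-s["ee_pos"])*1000).round(1))
# leg lower end (z=92 of carrier): tip right edge
zt=s["ee_pos"][2]-.2007+.092
P=ray(c,np.array([(254,400)])/3.2+[200,80]-.5,zt); print("leg in",(R.from_quat(s["eef_rot"]).inv().apply(P-s["ee_pos"])*1000).round(1), zt)
E
```

```text
t 17.33 p [421.2   7.5 262.9] yaw_y 5.84 tz [ 1.e-04  0.e+00 -1.e+00] F [ 0.24 -0.3  -2.49] M [-0.11 -0.02  0.01] w 11.9 q [-0.72 -0.16  0.55  2.03  0.09  1.25 -0.1 ]
rim tool [[ 59.1 -22.9 122.9]
 [  5.  -23.3 122.9]
 [ 53.7 -18.3 122.9]
 [  5.  -18.6 122.9]]
leg in [[ 18.  -28.8 108.7]] 0.1541918314779572
```

The rim spans tool y -23.1 to -18.5, inside the mouth at -28.8 to -15. I'll lower to the seat.

Emit:
arm_command --commands '[[0,[0,0,0.004],[0,0,0]],[0,[0,0,0.01],[0,0,0]],[0,[0,0,0.017],[0,0,0]],[0,[0,0,0.024],[0,0,0]],[0,[0,0,0.03],[0,0,0]],[0,[0,0,0.034],[0,0,0]],[0,[0,0,0.037],[0,0,0]],[0,[0,0,0.039],[0,0,0]],[0,[0,0,0.04],[0,0,0]],[0,[0,0,0.0405],[0,0,0]]]'

```text
time: 18.17
ee_pos: [0.4212, 0.0075, 0.2222]
eef_rot: [0.67, 0.742, 0.0, 0.0]
ft_force: [0.1, 0.8, -1.9]
width: 0.0114
```

```bash
python3 - <<'E'
from h import *
st()
E
```

```text
t 18.17 p [421.2   7.5 222.2] yaw_y 5.85 tz [ 1.e-04  0.e+00 -1.e+00] F [ 0.12  0.76 -1.85] M [-0.1   0.06 -0.03] w 11.4 q [-0.72 -0.11  0.57  2.08  0.07  1.15 -0.08]
```

Emit:
arm_command --commands '[[0,[0,0,0.0005],[0,0,0]],[0,[0,0,0.001],[0,0,0]],[0,[0,0,0.001],[0,0,0]],[0,[0,0,0.0015],[0,0,0]],[0,[0,0,0.0015],[0,0,0]],[0,[0,0,0.002],[0,0,0]],[0,[0,0,0.002],[0,0,0]],[0,[0,0,0.002],[0,0,0]],[0,[0,0,0.002],[0,0,0]],[0,[0,0,0.002],[0,0,0]]]'

```text
time: 19.0
ee_pos: [0.4212, 0.0075, 0.2205]
eef_rot: [0.67, 0.742, 0.0, 0.0]
ft_force: [-1.1, 0.0, 3.8]
width: 0.0115
```

```bash
python3 - <<'E'
from h import *
st(); c=cam("wrist"); save(c,"w9.png",(200,80,440,300),3.2)
E
```

```text
t 19.0 p [421.2   7.5 220.5] yaw_y 5.84 tz [ 3.e-04  3.e-04 -1.e+00] F [-1.12  0.04  3.8 ] M [-0.2   0.61 -0.01] w 11.5 q [-0.72 -0.11  0.57  2.08  0.06  1.15 -0.08]
```

View pics/w9.png

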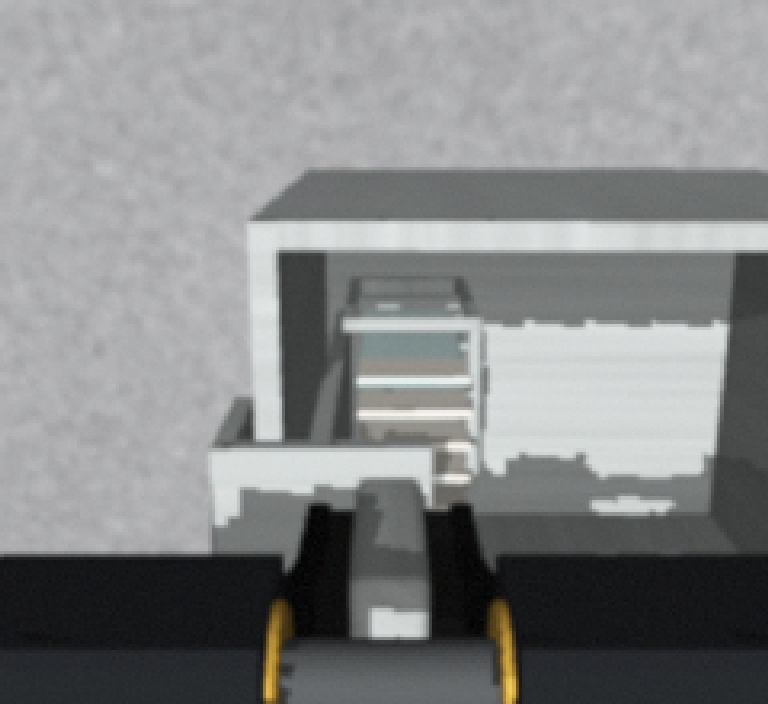

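The hook has seated (+3.8 N at the expected height). I'll ease the back plate closer to the wall so it doesn't swing on release.

Emit:
arm_command --commands '[[0,[0,0,-0.001],[0,0,0]],[0,[0,-0.0005,-0.0015],[0,0,0]],[0,[0,-0.001,-0.0015],[0,0,0]],[0,[0,-0.0015,-0.0015],[0,0,0]],[0,[0,-0.002,-0.0015],[0,0,0]],[0,[0,-0.0025,-0.0015],[0,0,0]],[0,[0,-0.0025,-0.001],[0,0,0]],[0,[0,-0.0025,-0.0005],[0,0,0]],[0,[0,-0.0025,0],[0,0,0]],[0,[0,-0.0025,0],[0,0,0]]]'

```text
time: 19.88
ee_pos: [0.4187, 0.0072, 0.2205]
eef_rot: [0.67, 0.742, 0.0, -0.0]
ft_force: [-1.3, -0.0, 3.0]
width: 0.0118
```

```bash
python3 - <<'E'
from h import *
st()
E
```

```text
t 19.88 p [418.7   7.2 220.5] yaw_y 5.85 tz [-1.e-04  2.e-04 -1.e+00] F [-1.26 -0.    3.04] M [-0.15  0.6   0.01] w 11.8 q [-0.72 -0.12  0.57  2.09  0.07  1.15 -0.08]
```

Emit:
arm_command --commands '[[14,[0,0,0],[0,0,0]],[16,[0,0,0],[0,0,0]],[18,[0,0,0],[0,0,0]],[22,[0,0,0],[0,0,0]],[28,[0,0,0],[0,0,0]],[36,[0,0,0],[0,0,0]],[46,[0,0,0],[0,0,0]],[56,[0,0,0],[0,0,0]],[60,[0,0,0],[0,0,0]],[60,[0,0,0],[0,0,0]]]'

```text
time: 20.72
ee_pos: [0.4186, 0.0072, 0.2202]
eef_rot: [0.67, 0.742, 0.0, -0.0]
ft_force: [0.2, -0.8, -0.8]
width: 0.0482
```

```bash
python3 - <<'E'
from h import *
st(); c=cam("wrist"); save(c,"w10.png",(200,80,440,300),3.2)
E
```

```text
t 20.72 p [418.6   7.2 220.2] yaw_y 5.84 tz [ 1.e-04  1.e-04 -1.e+00] F [ 0.15 -0.82 -0.84] M [-0.08 -0.01  0.  ] w 48.2 q [-0.72 -0.12  0.57  2.09  0.07  1.15 -0.08]
```

View pics/w10.png

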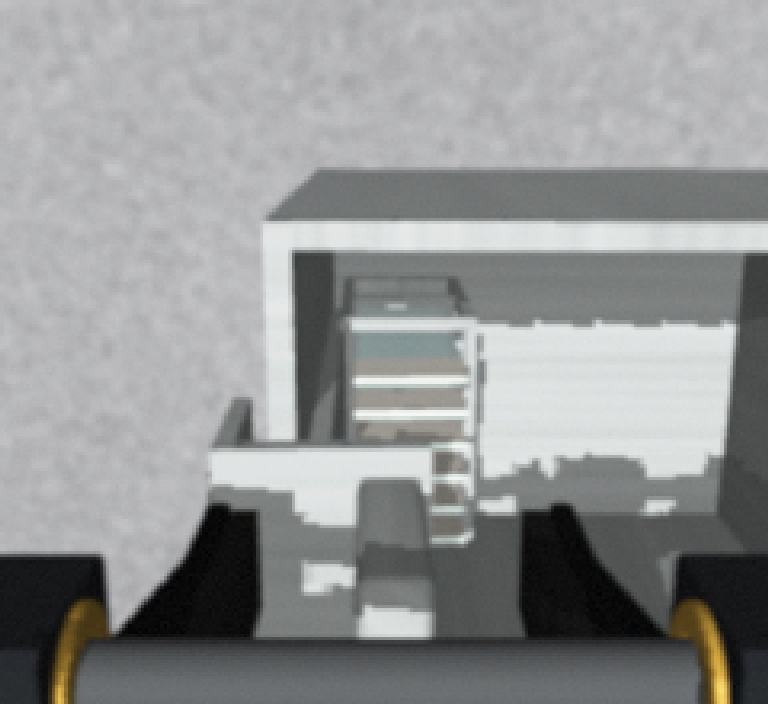

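The carrier hangs upright and stayed put when released. I'll rise straight up, then back away.

Emit:
arm_command --commands '[[60,[0,0,-0.004],[0,0,0]],[60,[0,0,-0.012],[0,0,0]],[60,[0,0,-0.024],[0,0,0]],[60,[0,0,-0.038],[0,0,0]],[60,[0,0,-0.052],[0,0,0]],[60,[0,0,-0.066],[0,0,0]],[60,[0,0,-0.08],[0,0,0]],[60,[0,0,-0.095],[0,0,0]],[60,[0,0,-0.11],[0,0,0]],[60,[0,0,-0.12],[0,0,0]]]'

```text
time: 21.6
ee_pos: [0.4189, 0.0071, 0.3423]
eef_rot: [0.67, 0.742, 0.001, 0.0]
ft_force: [1.1, -0.3, -0.1]
width: 0.0518
```

Emit:
arm_command --commands '[[60,[0.015,0,0],[0,0,0]],[60,[0.045,0,0],[0,0,0]],[60,[0.08,0,0],[0,0,0]],[60,[0.12,0,0],[0,0,0]],[60,[0.16,0,0],[0,0,0]],[60,[0.2,0,0],[0,0,0]],[60,[0.235,0,0],[0,0,0]],[60,[0.26,0,0],[0,0,0]],[60,[0.275,0,0],[0,0,0]],[60,[0.28,0,0],[0,0,0]]]'

```text
time: 22.43
ee_pos: [0.3894, 0.2878, 0.3401]
eef_rot: [0.669, 0.743, -0.0, 0.0]
ft_force: [-0.6, -0.3, 0.5]
width: 0.0522
```

```bash
python3 - <<'E'
from h import *
st(); c=cam("top"); save(c,"t11.png"); s=cam("side"); save(s,"s11.png",(250,120,410,280),4); 
q=lambda L: np.array(L,float)
im=c["pixels"].astype(int); v=im.max(2)
m=np.zeros(v.shape,bool); m[160:245,390:475]=v[160:245,390:475]<60; print("mat",rect(c,m,.003))
m=np.zeros(v.shape,np.uint8); m[165:240,400:465]=v[165:240,400:465]>115
m=cv2.morphologyEx(m,cv2.MORPH_OPEN,np.ones((3,3)));
n,l,sx,ce=cv2.connectedComponentsWithStats(m); i=l[190,432]; print("lid",rect(c,l==i,.014) if i else None)
save(c,"t11z.png",(270,150,480,250),3.8)
E
```

```text
t 22.43 p [389.4 287.8 340.1] yaw_y 6.02 tz [-3.e-04 -4.e-04 -1.e+00] F [-0.62 -0.29  0.52] M [-0.1   0.05  0.  ] w 52.2 q [-0.95 -0.01  0.22  1.76  0.    1.4  -0.63]
mat ((490.0274353027344, -299.657958984375), (187.54376220703125, 164.45755004882812), 6.0684895515441895)
lid ((489.0048828125, -299.474609375), (144.1573486328125, 124.37351989746094), 6.000107288360596)
```

View pics/t11.png

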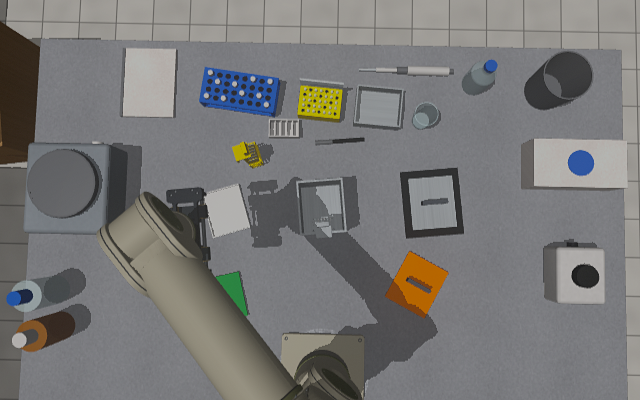

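View pics/s11.png

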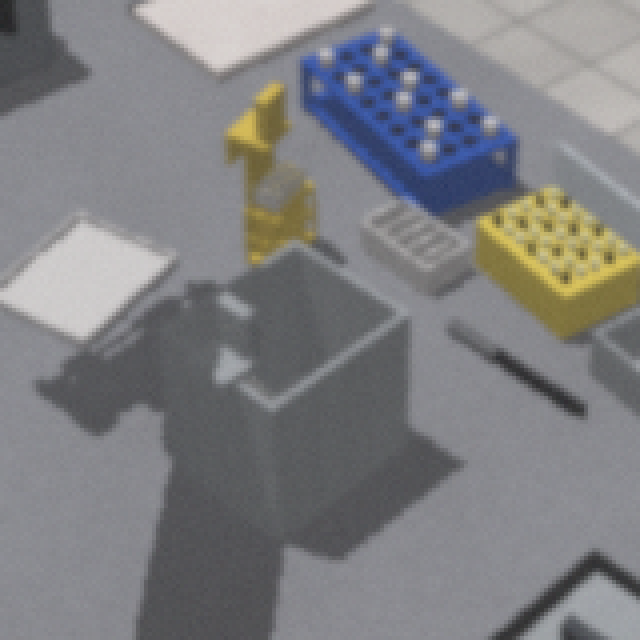

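View pics/t11z.png

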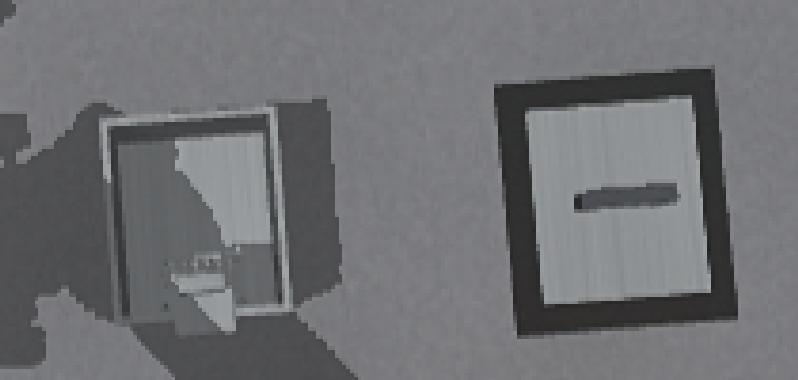

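The lid lies flat and centred on the mat, handle up. The carrier hangs on the dish's near wall, the dish has not visibly moved, and the gripper is clear. I'm handing the job in.

```bash
python3 - <<'E'
from h import *
c=cam("top")
q=np.array([(100,118),(276,106),(292,310),(118,322)],float)/3.8+[270,150]-.5
P=ray(c,q,.14)[:,:2]*1000; print(P.round(1),P.mean(0))
print(close_job())
E
```

```text
[[529.2  79.2]
 [540.  -40.1]
 [402.1 -53.6]
 [391.4  63.4]] [465.67809862  12.20493984]
the job is handed in; nothing more can be done
None
```

I took the lid off the dish and laid it on the mat, then hung the carrier on the dish. The job was handed in at about 22.5 s, and no verdict was reported.

- **Lid:** it lies flat, handle up, on the black mat, within about 1 mm and 0.1° of the mat's centre and orientation in the last top view. Contact force when setting it down was about 12 N.
- **Carrier:** it hangs upright by its hook over the dish's wall nearest the robot. The hook touched the rim within about 0.2 mm of the expected height, which puts the foot about 15 mm above the dish floor. It did not visibly shift on release, and the arm backed off clear.
- **Dish:** its centre measured (465.7, 12.2) mm at the end against (465.8, 13.3) mm before hanging, which is within measuring error. The other objects on the bench look unmoved, though I did not measure them.
- **Disagreements and limits:** before hanging, the top and wrist cameras differed by about 2 mm on the dish's position, well inside the 9 mm of play in the hook. In the last pictures the arm's shadow fell on the hook, so the hang is confirmed mainly by the wrist picture taken at release.

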